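Shut and lock the attic fan control box

TASK

Gently lower the open lid of the grey control box until it is fully shut, without slamming it. Then take the screwdriver out of its wooden block, set its blade in the slotted brass lock screw on the lid and turn the screw clockwise to its stop, and finally put the screwdriver back upright, fully home in its block. Leave the mug, the jar and the book where they are.

Things in the scene. Friction and masses are not known exactly. Their poses are not given: they have to be found in the camera images.
- control_box: Grey open-topped box fixed to the bench, 150 mm (x) by 200 mm (y) by 75 mm high; four steel feet, 6 mm high, stick out 27 mm beyond its y sides. Origin: centre of its underside, z up. Its yaw is within 0.35 rad. The lid is hinged along its +x top edge (far from the robot) and closes towards -x.
- lid (a joint): Lid angle, rad: 0 = fully shut, grows as it opens, 1.57 = vertical, stop at 1.75; starts at 1.15 to 1.6. Torque hinge: the lid stays where it is left, with about 0.35 N m of friction (1 to 4 N at the free edge), and never falls by itself; push its outer face to shut it. Closing faster than 2.5 rad/s is slamming.
- lid_hinge (a point): Middle of the hinge line, at the lid's underside: 75.5 mm above the bench, 75 mm to +x of the box's centre. Axes turn with the lid: -x from hinge to free edge, y along the hinge, z out of the outer face. The light grey lid is a plate 150 mm (x) by 200 mm (y), 12 mm thick, about 0.25 kg.
- lid_edge (a point): Middle of the lid's free edge, on the outer face (150 mm from the hinge line, 12 mm out). Same axes as lid_hinge.
- lock_head: Round brass lock screw, 22 mm across, in a black collar 34 mm across, 8 mm proud of the lid's outer face, on the lid's middle line 122 mm from the hinge line. Origin: screw's axis at its top face, flush with the collar (95.5 mm above the bench, lid shut). Slot along x: 4.5 mm wide, 22 mm long, 6 mm deep. z out of the lid.
- lock (a joint): Turn of the lock screw, rad, growing clockwise seen from above the shut lid; starts at 0 to 0.25, stop (locked) at 1.3. At 0 the slot runs along the lid's x; at the stop it points at two red marks on the lid. About 0.05 N m of friction; stays where left, does not rise. The blade has about 0.2 rad of play: ease it back before lifting, or it may pull the lid up.
- screwdriver: Flat-blade screwdriver, 165 mm long, about 0.15 kg, upright in the wooden block, blade down. Origin: middle of the blade's tip; z up to the handle's end, x along the blade's width. Blade 12 mm wide (x), 2 mm thick (y), 12 mm high; shaft 8 mm across up to z = 85 mm, then the handle; the handle's flat underside rests on the block's top.
- stand_hole (a point): Centre of the mouth of the hole in the wooden block's top. The block is fixed, 80 mm by 80 mm by 100 mm high; the hole is 19 mm across, goes straight through, its edge chamfered 2 mm. z up.
- mug: Aluminium mug, 80 mm across, 85 mm high, handle at +y. Origin: centre of its underside. To be left alone.
- jar: Green glass jar with steel cap, 72 mm across, 100 mm high. Origin: centre of its underside. To be left alone.
- book: Red book lying flat, 110 by 160 by 30 mm. Origin: centre of its underside. To be left alone.
- screwdriver_grip (a point): Grip point inside the orange handle, 135 mm above the blade's tip; axes as the screwdriver's. The handle is 34 mm (x) by 28 mm (y) by 80 mm long (30 mm of it above this point) with flat sides; gripped across y it lines up with the pads. A black bar on its end runs along the blade's width (x).

How it is judged:
By the outcome, as a careful person would: the job done as asked, in the order asked, and still so for the second after the job is handed in, with the robot touching nothing.
It also fails if it takes over 67 s, if anything falls off the work surface, if the arm or the gripper's body presses on something with over 40 N, if the wrist force passes 120 N, or if a joint passes its speed limit or range.

ROBOT

A 7-joint arm with a two-finger parallel gripper is mounted at the origin on the work surface. World frame = base frame: x ahead of the robot, y to its left, z up, the work surface at z = 0. Lengths are in m, angles in rad, forces in N, time in s.
With the tool pointing down it reaches from about 0.4 to 0.85 m from the base axis. Payload 4.5 kg.
Tool frame: the origin (TCP) lies at the very end of the fingers, on their centre line; the grasp point (between the pads) lies 19 mm behind it (r.grip_depth is the z of the grasp point in the tool frame, in m); z points along the fingers, y is the line along which they close (so a half turn about z gives the same grasp; the last joint's range is limited). The gripper opens to 88 mm and grips with 3 to 60 N. Pads are 18 mm wide; open, the fingers measure 123 mm over their backs; the gripper's body (75 mm by 187 mm) begins 45 mm behind the grasp point.
Start: joints at [1.257, 0.689, -0.195, 1.565, 0.157, 0.902, -0.215], TCP at [0.213, -0.588, 0.239] pointing down, gripper open.
Joint ranges: [-3.01, 3.01], [-0.46, 2.08], [-1.47, 1.51], [0.13, 2.56], [-1, 4.14], [0.04, 2.09], [-2.66, 2.66]. Speed limits (rad/s): [2.57, 2.57, 3.14, 3.14, 3.14, 3.14, 3.14].

INTERFACE

Orientations are given as a unit quaternion [x, y, z, w].
In Python, from plant import r gives the robot as it stands.
- The arm moves only by the tool steer_hand, called after "Emit:" as name([rows], argument=value, ...), one row to a line, values as JSON. Schema: {"type":"object","properties":{"increments":{"type":"array","items":{"type":"array","items":{"type":"number"},"minItems":7,"maxItems":7},"minItems":1,"maxItems":10},"squeeze":{"type":"number"},"only":{"type":"string"},"quiet":{"type":"boolean"},"lines":{"type":"string"}},"required":["increments"],"additionalProperties":false}. increments is a list of rows, 1 to 10 of them, each of 7 numbers: the opening from 0.0 (shut) to 1.0 (fully open), then dx, dy, dz in units of 25 mm, then a rotation vector rx, ry, rz in units of 0.1 rad; each row is the pose to reach, as a shift and turn from the pose commanded when the call began, along the tool's axes at that moment; what a row does not reach only later rows make up. A row lasts 1/10 s, in which the tool goes at most 0.05 m and 0.15 rad, less where a joint would pass 70% of its speed; a pose out of reach is approached as far as the arm can. The fingers move at their own pace and stop on an object; squeeze is the grip in N (left out, the last holds). Time passes only in rows, so rows that do not move let the fingers close. The tool returns the time, the measured TCP pose, the force, the opening and the grip force at its end. only (a regular expression) keeps the lines of the reply that match it, lines (a string "A,B") keeps lines A to B, and quiet returns only ok. Input that does not fit is refused with a message, and nothing moves.
- r.get_state(): the state, without advancing time (a new reading comes with each control period).
- r.snapshot(name): name is "scene" or "top"; returns the picture (384x512x3 uint8, red, green, blue); there is no depth.
- r.camera_params(name): a dict with "fx", "fy", "cx", "cy" (pixels), "k1" (the pictures are not rectified: a ray, as slopes to the right and down, at radius r is drawn at 1 + k1 r^2 times it, then the intrinsics apply), "rvec" (rotation vector, rad) and "tvec" (3), from world to camera coordinates, as OpenCV has them. Camera axes: x right, y down, z forward; pixel columns grow to the right and rows downward; lengths in m; the calibration is good to about 2 mm. A picture is of the moment at which its call begins. camera_params takes no time and is no camera call.
- r.finish_job(): hands the job in; it is judged then, once.
The state is a dict: "clock": time; "q": joint angles; "qd": joint speeds; "joint_torque": joint torques, N m; "tool_pos": TCP position; "eef_rot": TCP orientation; "contact_force": force on the tool from outside, world axes, zero at the start; "moment": the same for the moment, N m; "opening": opening from 0.0 (shut) to 1.0 (fully open); "finger_force": force on a finger pad.
Only numpy, scipy, OpenCV 4.12 (cv2) and the standard library are available. Lean on these libraries where they do the work, as an engineer would, in place of code of your own. Each camera call takes 0.05 s, during which the arm holds its last target. There are 200 camera calls.

## Working session

There is one attempt and no reset: what is moved stays moved. The work goes in short steps, Python scripts to look and compute and a tool call to move; the robot and the scene stay as the last step left them, time stands still between calls to the robot, and variables do not carry over. Pictures are saved under pics/ and viewed, at most 10 in all, crops included, and the job is handed in when it is done.

```bash
ls; mkdir -p pics; python3 - <<'E'
from plant import r
import cv2,numpy as np
for n in("scene","top"):
    im=r.snapshot(n); cv2.imwrite(f"pics/{n}0.png",im[...,::-1])
    print(n,r.camera_params(n))
s=r.get_state();print(s, r.grip_depth)
a=cv2.imread("pics/scene0.png");b=cv2.imread("pics/top0.png")
cv2.imwrite("pics/both0.png",cv2.resize(np.vstack([a,b]),(512*600//768*1,600)) if 0 else np.hstack([cv2.resize(a,(400,300)),cv2.resize(b,(400,300))]))
E
```

```text
pics
plant.py
scene {'fx': 376.6146266800704, 'fy': 376.6146266800704, 'cx': 260.8076897393049, 'cy': 185.9440156774358, 'k1': 0.020825787057992706, 'rvec': array([ 2.18790567,  0.80418312, -0.36813555]), 'tvec': array([-0.45921493, -0.16636019,  1.44962176])}
top {'fx': 363.7514264567505, 'fy': 363.7514264567505, 'cx': 252.82636455822026, 'cy': 191.6152162123564, 'k1': -0.11637868829405137, 'rvec': array([ 2.08263328, -2.14196721,  0.15545611]), 'tvec': array([0.03613287, 0.63356501, 1.03809454])}
{'clock': 0.1, 'q': array([ 1.25680388,  0.68989659, -0.19452454,  1.56621301,  0.15730407,
        0.90252416, -0.21509049]), 'qd': array([-5.74802803e-04, -2.31334932e-03, -1.22137582e-04, -5.18116512e-03,
       -1.17328749e-03, -2.25789275e-05,  1.79444095e-04]), 'joint_torque': array([-4.57604678e-03, -5.28506970e+01, -1.27167564e+00, -1.53838277e+01,
       -5.24763926e-02,  1.96380155e-03,  7.44197996e-05]), 'tool_pos': array([ 0.21278207, -0.58706559,  0.23799976]), 'eef_rot': array([ 9.84910126e-01,  1.73064621e-01, -2.03149967e-04, -7.99361335e-04]), 'contact_force': array([5.31439610e-02, 3.00638200e-01, 2.47604585e-04]), 'moment': array([ 0.02271553, -0.01116206,  0.06219791]), 'finger_force': 0.0, 'opening': 0.9993224114800655} -0.0187
```

View pics/scene0.png

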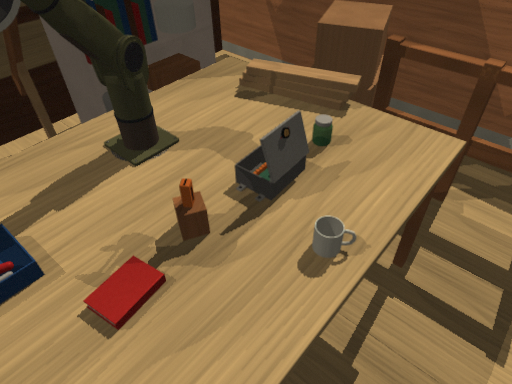

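View pics/top0.png

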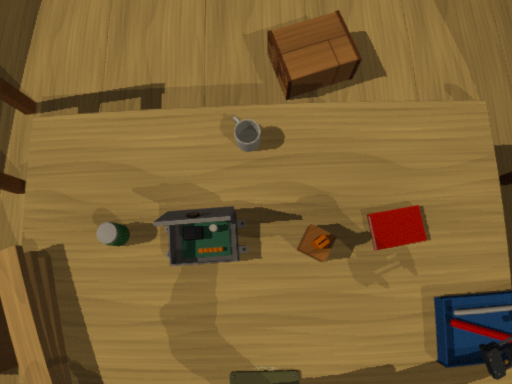

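The scene view shows the box at about (270,165) with its lid open, the block at (192,215) with the orange handle, and the mug, jar and book clear of both. The top view shows the box at (203,237), the block at (317,243) and the handle end at (322,240). Next I'll build ray helpers and zoom in.

```bash
cat > h.py <<'E'
import numpy as np, cv2
from plant import r
from scipy.spatial.transform import Rotation as R
def cam(n):
    p=r.camera_params(n); Rm=R.from_rotvec(p["rvec"]).as_matrix(); return p,Rm,np.array(p["tvec"])
def ray(n,uv):
    p,Rm,t=cam(n); d=np.array([(uv[0]-p["cx"])/p["fx"],(uv[1]-p["cy"])/p["fy"]]); s=d.copy()
    for _ in range(20): s=d/(1+p["k1"]*(s@s))
    return -Rm.T@t, Rm.T@np.array([*s,1.])
def proj(n,P):
    p,Rm,t=cam(n); c=Rm@np.asarray(P)+t; s=c[:2]/c[2]; s=s*(1+p["k1"]*(s@s)); return np.array([p["cx"]+p["fx"]*s[0],p["cy"]+p["fy"]*s[1]])
def onz(n,uv,z):
    o,d=ray(n,uv); return o+d*(z-o[2])/d[2]
def tri(a,b):  # a in scene, b in top
    o1,d1=ray("scene",a);o2,d2=ray("top",b)
    k=np.linalg.lstsq(np.c_[d1,-d2],o2-o1,rcond=None)[0]
    p,q=o1+k[0]*d1,o2+k[1]*d2; return (p+q)/2,np.linalg.norm(p-q)
def mask_c(n,im,lo,hi,box):
    h=cv2.cvtColor(im,cv2.COLOR_BGR2HSV); m=cv2.inRange(h,lo,hi); k=np.zeros_like(m); x0,y0,x1,y1=box; k[y0:y1,x0:x1]=255
    return m&k
E
python3 - <<'E'
from h import *
a=cv2.imread("pics/scene0.png");b=cv2.imread("pics/top0.png")
def c(im,x,y,w,h): return cv2.resize(im[y:y+h,x:x+w],(400,300),interpolation=cv2.INTER_CUBIC)
cv2.imwrite("pics/z0.png",np.vstack([np.hstack([c(a,230,108,100,75),c(a,155,170,80,60)]),np.hstack([c(b,150,195,100,75),c(b,285,210,80,60)])]))
E
```

```text
(no output)
```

View pics/z0.png

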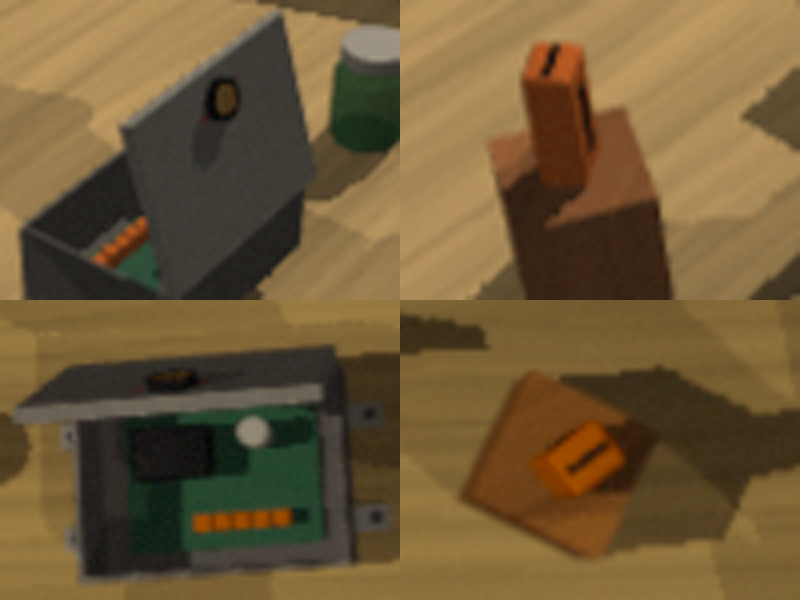

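The zoomed views show the handle end's black bar at top (323.6,240) and scene (186,181.6), plus the block's top corners. The lid's free edge ends at scene (300,111) and (260.5,139.8). The box's front rim corners are at top (170,264) and (238.6,260.6).

```bash
python3 - <<'E'
from h import *
np.set_printoptions(precision=4,suppress=True)
z=lambda u,v,ox,oy,cx,cy,s:((u-ox+.5)/s-.5+cx,(v-oy+.5)/s-.5+cy)
SB=lambda u,v:z(u,v,0,0,230,108,4); SD=lambda u,v:z(u,v,400,0,155,170,5)
TB=lambda u,v:z(u,v,0,300,150,195,4); TD=lambda u,v:z(u,v,400,300,285,210,5)
print("cams",ray("scene",(0,0))[0],ray("top",(0,0))[0])
print("handle end",tri(SD(555,58),TD(594,453)))
p,q=onz("top",TD(568,470),.18),onz("top",TD(618,437),.18); print("bar yaw",np.arctan2(*(q-p)[1::-1]),(p+q)/2)
print("block corners", [tri(s,t) for s,t in((SD(628,108),TD(535,372)),(SD(490,145),TD(462,495)),(SD(655,200),TD(660,437)))])
C=[onz("top",TD(*c),.1) for c in((535,372),(660,437),(600,557),(462,495))];C=np.array(C)
print(C,C.mean(0),[np.linalg.norm(C[i]-C[i-1]) for i in range(4)])
print("lid edge +y,-y",tri(SB(280,12),TB(30,402)),tri(SB(122,127),TB(324,385)))
print("lock",tri(SB(224,100),TB(170,381)))
print("rim",onz("top",TB(80,578),.075),onz("top",TB(355,563),.075), tri(SB(22,230),TB(355,563)))
# orange mask of the handle, top
for n,f in(("scene","pics/scene0.png"),("top","pics/top0.png")):
    m=mask_c(n,cv2.imread(f),(5,150,110),(14,255,255),(155,170,235,230) if n=="scene" else (300,220,345,260))
    cs=max(cv2.findContours(m,0,2)[0],key=cv2.contourArea); print(n,cv2.minAreaRect(cs),cv2.boundingRect(cs))
E
```

```text
cams [ 1.127  -0.6016  0.8414] [ 0.4383 -0.0146  1.1349]
handle end (array([ 0.4792, -0.1636,  0.1827]), np.float64(0.0054127162777954105))
bar yaw -1.0290577705084378 [ 0.4774 -0.1656  0.18  ]
block corners [(array([ 0.5203, -0.1435,  0.1575]), np.float64(0.008245156308061725)), (array([ 0.4376, -0.1382,  0.0824]), np.float64(0.08061299604504456)), (array([ 0.5147, -0.1846,  0.1148]), np.float64(0.07869365418590511))]
[[ 0.5279 -0.1477  0.1   ]
 [ 0.4887 -0.2167  0.1   ]
 [ 0.4228 -0.1792  0.1   ]
 [ 0.4598 -0.1032  0.1   ]] [ 0.4748 -0.1617  0.1   ] [np.float64(0.08131184020303814), np.float64(0.07934173715823374), np.float64(0.07589121307054468), np.float64(0.08445199810132678)]
lid edge +y,-y (array([0.5395, 0.2615, 0.2254]), np.float64(0.005587733005928223)) (array([0.5437, 0.0709, 0.2211]), np.float64(0.000664898565145111))
lock (array([0.5534, 0.1761, 0.1936]), np.float64(0.0026522538688931157))
rim [0.4241 0.2656 0.075 ] [0.4312 0.0645 0.075 ] (array([0.4333, 0.0671, 0.0716]), np.float64(0.0063385130341620825))
scene ((193.91180419921875, 201.64706420898438), (19.16031265258789, 18.91777801513672), 75.96376037597656) (187, 192, 19, 22)
top ((313.7385559082031, 241.37156677246094), (18.5576229095459, 30.477848052978516), 61.69924545288086) (300, 228, 29, 23)
```

The manual's scale: shifts go in units of 25 mm and turns go in units of 0.1 rad. Converting my numbers, -0.065 m is -2.6, 0.3 m is 12, 0.313 rad is 3.13.

```bash
cat >> h.py <<'E'
def to(P,yaw):
    s=r.get_state(); Q=R.from_quat(s["eef_rot"]); D=R.from_matrix(np.array([[np.cos(yaw),np.sin(yaw),0],[np.sin(yaw),-np.cos(yaw),0],[0,0,-1]]).T.T)
    print("d",np.round(Q.inv().apply(np.array(P)-s["tool_pos"]),4),"rv",np.round((Q.inv()*D).as_rotvec(),4),"tcp",np.round(s["tool_pos"],4),"F",np.round(s["contact_force"],1),"M",np.round(s["moment"],2),"t",s["clock"],"q7",round(s["q"][6],2))
E
```

Emit:
steer_hand([
  [0, 0, 0, -2.6, 0, 0, 0],
  [0, 12, -10.4, -2.6, 0, 0, 3.13],
  [0, 12, -10.4, -2.6, 0, 0, 3.13],
  [0, 12, -10.4, -2.6, 0, 0, 3.13],
  [0, 12, -10.4, -2.6, 0, 0, 3.13],
  [0, 12, -10.4, -2.6, 0, 0, 3.13],
  [0, 12, -10.4, -2.6, 0, 0, 3.13],
  [0, 12, -10.4, -2.6, 0, 0, 3.13],
  [0, 12, -10.4, -2.6, 0, 0, 3.13],
  [0, 12, -10.4, -2.6, 0, 0, 3.13],
])

```text
clock: 1.1
tool_pos: [0.4103, -0.2337, 0.3039]
eef_rot: [1.0, 0.024, 0.001, -0.002]
contact_force: [0.7, -0.8, 0.4]
opening: 0.115
finger_force: 0.0
```

```bash
python3 -c "
from h import *
to((.5894,.1207,.30),.035)"
```

```text
d [ 0.1958 -0.3454  0.0056] rv [-0.0034 -0.0027  0.0129] tcp [ 0.4103 -0.2337  0.3039] F [ 0.7 -0.8  0.4] M [ 0.02 -0.02  0.02] t 1.1 q7 -1.18
```

Emit:
steer_hand([
  [0, 7.84, -13.8, 0.2, -0.03, -0.03, 0.13],
  [0, 7.84, -13.8, 0.2, -0.03, -0.03, 0.13],
  [0, 7.84, -13.8, 0.2, -0.03, -0.03, 0.13],
  [0, 7.84, -13.8, 0.2, -0.03, -0.03, 0.13],
  [0, 7.84, -13.8, 0.2, -0.03, -0.03, 0.13],
  [0, 7.84, -13.8, 0.2, -0.03, -0.03, 0.13],
  [0, 7.84, -13.8, 0.2, -0.03, -0.03, 0.13],
  [0, 7.84, -13.8, 0.2, -0.03, -0.03, 0.13],
  [0, 7.84, -13.8, 0.2, -0.03, -0.03, 0.13],
  [0, 7.84, -13.8, 0.2, -0.03, -0.03, 0.13],
])

```text
clock: 2.1
tool_pos: [0.5902, 0.1109, 0.2978]
eef_rot: [1.0, 0.012, -0.002, 0.002]
contact_force: [0.5, -2.3, -0.4]
opening: 0.005
finger_force: 0.0
```

```bash
python3 -c "
from h import *
to((.5894,.1207,.203),.035)"
```

```text
d [-0.0001 -0.0101  0.0948] rv [ 0.0038  0.0044 -0.0115] tcp [0.5902 0.1109 0.2978] F [ 0.5 -2.3 -0.4] M [-0.06 -0.   -0.04] t 2.1 q7 -1.9
```

Emit:
steer_hand([
  [0, 0, 0, 1.6, 0, 0, -0.1],
  [0, 0, 0, 3.2, 0, 0, -0.1],
  [0, 0, 0, 3.8, 0, 0, -0.1],
  [0, 0, 0, 3.8, 0, 0, -0.1],
  [0, 0, 0, 3.8, 0, 0, -0.1],
])

```text
clock: 2.6
tool_pos: [0.5903, 0.1085, 0.2043]
eef_rot: [1.0, 0.015, -0.001, 0.002]
contact_force: [0.3, -0.2, -0.3]
opening: 0.007
finger_force: 0.0
```

```bash
python3 -c "
from h import *
to((.5894,.1207,.203),.035)
im=r.snapshot('scene');im2=r.snapshot('top')
cv2.imwrite('pics/z1.png',np.hstack([cv2.resize(im[90:210,210:370],(400,300)),cv2.resize(im2[180:285,133:273],(400,300))])[...,::-1])
th=np.arange(1.3,-0.11,-.1)
for t in th:
  c,s=np.cos(t),np.sin(t); print(round(t,2),np.round([.5776-.13*c+.012*s+.009*s**.5 if t>0 else .5776-.13*c, .0755+.13*s+.012*c],4))
"
```

```text
d [-0.0005 -0.0122  0.0012] rv [ 0.0039  0.0026 -0.0056] tcp [0.5903 0.1085 0.2043] F [ 0.3 -0.2 -0.3] M [ 0.03 -0.05  0.01] t 2.6 q7 -1.91
1.3 [0.5632 0.204 ]
1.2 [0.5504 0.201 ]
1.1 [0.5378 0.1968]
1.0 [0.5257 0.1914]
0.9 [0.5142 0.1848]
0.8 [0.5033 0.1771]
0.7 [0.4931 0.1684]
0.6 [0.4838 0.1588]
0.5 [0.4755 0.1484]
0.4 [0.4682 0.1372]
0.3 [0.4618 0.1254]
0.2 [0.4566 0.1131]
0.1 [0.4523 0.1004]
-0.0 [0.4476 0.0875]
-0.1 [0.4482 0.0745]
```

View pics/z1.png

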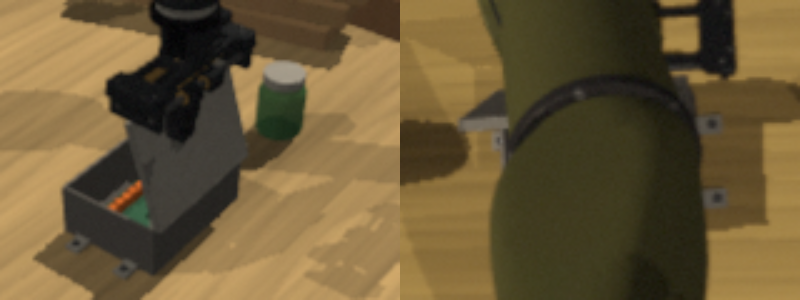

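The fingers are behind the lid's outer face near its free edge, clear of the jar. I'll push along the arc at about 1 rad/s or less.

Emit:
steer_hand([
  [0, -0.48, 0, 0, 0, 0, 0],
  [0, -0.88, 0, 0, 0, 0, 0],
  [0, -1.2, 0.04, 0, 0, 0, 0],
  [0, -1.6, 0, 0.12, 0, 0, 0],
  [0, -2.1, 0, 0.3, 0, 0, 0],
  [0, -2.58, 0, 0.52, 0, 0, 0],
  [0, -3.04, 0, 0.78, 0, 0, 0],
  [0, -3.48, 0, 1.08, 0, 0, 0],
  [0, -3.88, 0, 1.44, 0, 0, 0],
  [0, -4.26, 0, 1.82, 0, 0, 0],
])

```text
clock: 3.7
tool_pos: [0.4851, 0.1068, 0.1596]
eef_rot: [1.0, 0.016, 0.001, 0.001]
contact_force: [1.4, -1.1, -0.8]
opening: 0.005
finger_force: 0.7
```

```bash
python3 -c "
from h import *
to((.4838,.1085,.1588),.035)"
```

```text
d [-0.0012 -0.0017  0.0008] rv [ 0.0022 -0.002  -0.0039] tcp [0.4851 0.1068 0.1596] F [ 1.4 -1.1 -0.8] M [ 0.04 -0.33  0.03] t 3.7 q7 -2.0
```

Emit:
steer_hand([
  [0, -0.34, 0, 0.42, 0, 0, 0],
  [0, -0.62, 0, 0.86, 0, 0, 0],
  [0, -0.88, 0, 1.34, 0, 0, 0],
  [0, -1.08, 0, 1.82, 0, 0, 0],
  [0, -1.2, 0, 2.16, 0, 0, 0],
  [0, -1.28, 0, 2.42, 0, 0, 0],
  [0, -1.36, 0, 2.64, 0, 0, 0],
  [0, -1.4, 0, 2.8, 0, 0, 0],
  [0, -1.4, 0, 2.92, 0, 0, 0],
  [0, -1.4, 0, 2.96, 0, 0, 0],
])

```text
clock: 4.7
tool_pos: [0.4484, 0.1055, 0.0874]
eef_rot: [1.0, 0.016, -0.0, 0.001]
contact_force: [-5.6, 0.8, 49.6]
opening: 0.006
finger_force: 24.7
```

```bash
python3 -c "
from h import *
to((.48,-.0,.35),.035)"
```

```text
d [ 0.028   0.1073 -0.2623] rv [ 0.003   0.0006 -0.0032] tcp [0.4484 0.1055 0.0874] F [-5.6  0.8 49.6] M [-0.01  1.31 -0.01] t 4.7 q7 -2.05
```

Emit:
steer_hand([
  [1, 0, 0, -2, 0, 0, 0],
  [1, 0, 0, -4, 0, 0, -1.5],
  [1, 0, 2, -6, 0, 0, -3],
  [1, 0, 4, -8, 0, 0, -4.5],
  [1, 0.8, 6, -10, 0, 0, -6],
  [1, 0.8, 8, -10, 0, 0, -7.5],
  [1, 0.8, 10, -10, 0, 0, -9],
  [1, 0.8, 12, -10, 0, 0, -10.5],
  [1, 0.8, 14, -10, 0, 0, -12],
  [1, 0.8, 14, -10, 0, 0, -13.5],
])

```text
clock: 5.7
tool_pos: [0.4788, -0.2272, 0.3345]
eef_rot: [0.784, 0.62, -0.002, 0.0]
contact_force: [1.5, 1.4, -0.0]
opening: 0.888
finger_force: 0.0
```

```bash
python3 -c "
from h import *
to((.4775,-.1645,.30),2.14)
im=r.snapshot('scene');im2=r.snapshot('top')
cv2.imwrite('pics/scene2.png',im[...,::-1]);cv2.imwrite('pics/top2.png',im2[...,::-1])
a=cv2.resize(im[110:200,220:340],(400,300),interpolation=cv2.INTER_CUBIC);b=cv2.resize(im2[195:270,150:250],(400,300),interpolation=cv2.INTER_CUBIC)
cv2.imwrite('pics/z2.png',np.vstack([np.hstack([a,b]),np.hstack([cv2.resize(im,(400,300)),cv2.resize(im2,(400,300))])])[...,::-1])
"
```

```text
d [ 0.0608 -0.0156  0.0343] rv [-0.0036  0.0027 -0.8013] tcp [ 0.4788 -0.2272  0.3345] F [ 1.5  1.4 -0. ] M [-0.03 -0.13  0.06] t 5.7 q7 -0.2
```

View pics/z2.png

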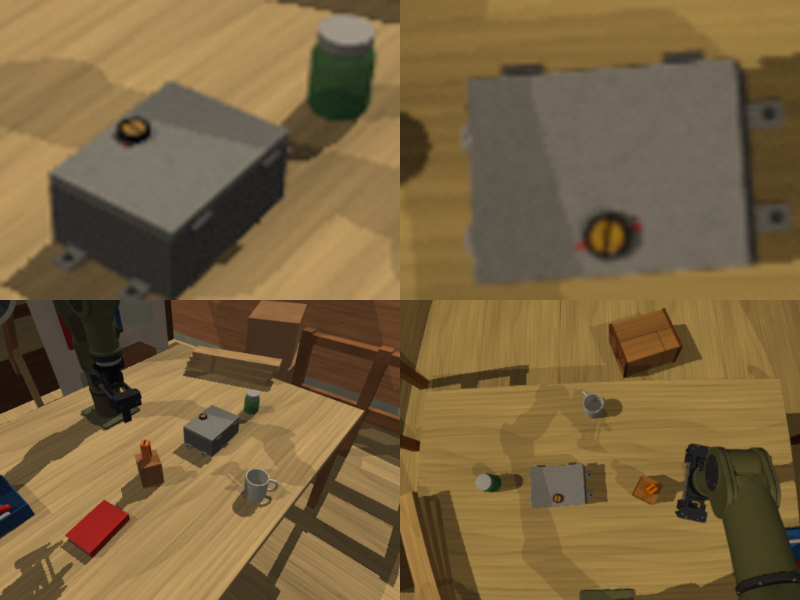

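The lid is fully shut. The lock is at top (201,253.6) and scene (259.5,148.3), with its slot slightly clockwise of the box's x. Now I'll measure the lock and re-check the handle with the masks.

```bash
python3 - <<'E'
from h import *
np.set_printoptions(precision=4,suppress=True)
out={}
for n,box in(("scene",(250,140,270,157)),("top",(190,244,213,263))):
    im=cv2.imread(f"pics/{n}2.png"); m=mask_c(n,im,(10,110,60),(28,255,255),box)
    v,u=np.nonzero(m)
    if n=="top":
        h=cv2.cvtColor(im,cv2.COLOR_BGR2GRAY)
        print(im[246:262,193:210,2])
    cs=max(cv2.findContours(m,0,2)[0],key=cv2.contourArea); hull=cv2.convexHull(cs); M=cv2.moments(hull); out[n]=(M["m10"]/M["m00"],M["m01"]/M["m00"]); print(n,out[n],cv2.boundingRect(cs))
print("lock",tri(out["scene"],out["top"]),onz("top",out["top"],.0955),onz("scene",out["scene"],.0955))
TB=lambda u,v:((u-400+.5)/4-.5+150,(v+.5)/4-.5+195)
c=np.array([onz("top",TB(*p),.0875) for p in((474,283),(753,263),(738,60),(468,76))]);print(c,[np.linalg.norm(c[i]-c[i-1]) for i in range(4)],[np.arctan2(*(c[i]-c[i-1])[1::-1]) for i in range(4)])
E
```

```text
scene (253.82666666666665, 142.90666666666667) (250, 140, 12, 9)
[[111 112 108 109 110 106 103 101 105 106 109 113 111 111 111 110 111]
 [110 111 110 107 104  95  93  88  88  88  95 101 103 107 110 111 113]
 [111 111 109 102  94  88  75  63  53  43  46  55  68  86 101 103 110]
 [110 107 103  92  78  56  49  57  49  34  35  37  42  58  69  72  95]
 [108 103  92  81  55  51  81 100  87  61  73  62  41  46  61  74 103]
 [107 103  89  73  46  81 119 124 100  83 114 107  65  40  60  82 113]
 [107 100  82  56  62 108 134 120  87  92 132 132  92  38  44  66  83]
 [104 102  81  47  80 127 137 117  79 101 141 141 115  49  34  52  69]
 [100 105  84  52  82 127 141 123  78 106 142 140 113  49  36  54  67]
 [102 114  99  63  76 123 140 125  75 107 139 130  98  46  40  57  68]
 [106 125 123  90  63 102 132 118  78 115 131 108  73  36  45  62  75]
 [102 117 120 104  62  72 104  94  76 109 116  77  41  38  55  75  95]
 [ 99 109 106 103  83  63  56  51  46  72  76  49  46  56  73  95 108]
 [ 96 103 107 109 106  92  73  59  52  58  62  68  79  85  96 108 112]
 [ 96  99 108 110 111 110 104  96  88  90  96 101 108 108 110 111 112]
 [ 95  97 104 109 111 110 111 110 109 108 108 110 112 111 112 111 110]]
top (201.1220238095238, 253.81547619047618) (197, 250, 9, 9)
lock (array([0.4472, 0.1599, 0.1178]), np.float64(0.013619394583225128)) [0.452  0.169  0.0955] [0.4225 0.1771 0.0955]
[[0.4208 0.2667 0.0875]
 [0.4313 0.0649 0.0875]
 [0.5773 0.0731 0.0875]
 [0.571  0.2726 0.0875]] [np.float64(0.15038834046406357), np.float64(0.20200853948844497), np.float64(0.146277599887446), np.float64(0.19960076737146468)] [np.float64(-3.101901378484136), np.float64(-1.5186202145679082), np.float64(0.05608897921786674), np.float64(1.602429289926142)]
```

Emit:
steer_hand([
  [1, 1.2, -0.4, 0, 0, 0, -1.5],
  [1, 2.4, -0.6, 0, 0, 0, -3],
  [1, 2.44, -0.62, 0, 0, 0, -4.5],
  [1, 2.44, -0.62, 1.2, 0, 0, -6],
  [1, 2.44, -0.62, 1.36, 0, 0, -7.5],
  [1, 2.44, -0.62, 1.36, 0, 0, -8],
  [1, 2.44, -0.62, 1.36, 0, 0, -8],
])

```text
clock: 6.5
tool_pos: [0.4779, -0.1621, 0.2994]
eef_rot: [0.484, 0.875, -0.002, -0.001]
contact_force: [0.1, 0.2, 0.5]
opening: 0.996
finger_force: 0.0
```

```bash
python3 - <<'E'
from h import *
to((.4775,-.1645,.20),2.14)
a=cv2.imread("pics/scene2.png");b=cv2.imread("pics/top2.png")
cv2.imwrite("pics/z3.png",np.hstack([cv2.resize(a[172:232,165:225],(400,400),interpolation=cv2.INTER_CUBIC),cv2.resize(b[215:265,295:345],(400,400),interpolation=cv2.INTER_CUBIC)]))
E
```

```text
d [-0.0018 -0.0011  0.0994] rv [-0.0051 -0.0002 -0.0077] tcp [ 0.4779 -0.1621  0.2994] F [0.1 0.2 0.5] M [ 0.02 -0.11  0.  ] t 6.5 q7 0.31
```

View pics/z3.png

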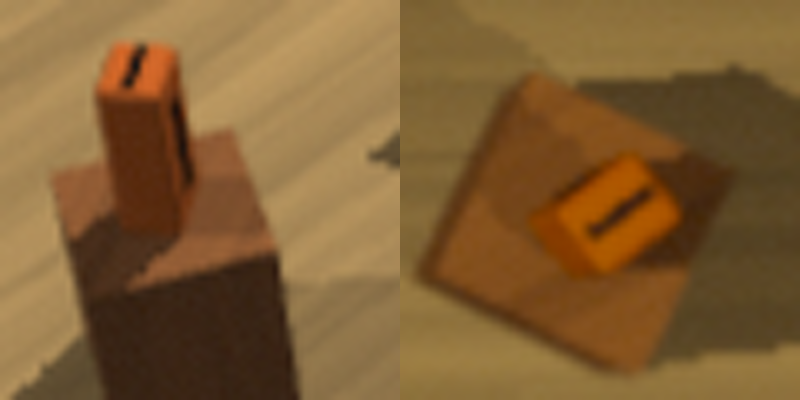

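The handle bar runs from (592,235) to (650,192) in the top crop and is centred at about (135,65) in the scene crop. The block's top corners are clear, so I'll refine.

```bash
python3 - <<'E'
from h import *
np.set_printoptions(precision=4,suppress=True)
S=lambda u,v:((u+.5)/6.667-.5+165,(v+.5)/6.667-.5+172); T=lambda u,v:((u-400+.5)/8-.5+295,(v+.5)/8-.5+215)
print("end",tri(S(135,66),T(621,214)),onz("top",T(621,214),.18),onz("scene",S(135,66),.18))
C=np.array([onz("top",T(*p),.1) for p in((537,72),(735,172),(635,372),(440,280))])
D=np.array([onz("scene",S(*p),.1) for p in((232,130),(52,178),(98,302),(278,255))])
print(C.mean(0),D.mean(0));print(C);print(D)
p,q=onz("top",T(592,235),.18),onz("top",T(650,192),.18);print("yaw top",np.arctan2(*(q-p)[1::-1]),(q-p)@(q-p))
p,q=onz("scene",S(123,86),.18),onz("scene",S(144,46),.18);print("yaw sc",np.arctan2(*(q-p)[1::-1]))
# lock
im=cv2.imread("pics/scene2.png")[...,2]; print(im[141:156,250:270])
print("lock sc",onz("scene",(259.5,148.3),.0955),"tri",tri((259.5,148.3),(201.1,253.8)))
# slot angle
ys=[];b=cv2.imread("pics/top2.png")[...,2].astype(float)
for v in range(250,258):
    w=145-b[v,199:205]; w=np.clip(w-w.min(),0,None)**1.5; ys.append((np.sum(w*np.arange(199,205))/w.sum(),v))
a=onz("top",ys[1],.0955);c=onz("top",ys[-2],.0955);print("slot",np.arctan2(*(a-c)[1::-1]),np.array(ys)[:,0])
E
```

```text
end (array([ 0.4757, -0.162 ,  0.1788]), np.float64(0.002517401788612914)) [ 0.4749 -0.1628  0.18  ] [ 0.4778 -0.1619  0.18  ]
[ 0.475 -0.163  0.1  ] [ 0.4815 -0.1633  0.1   ]
[[ 0.5291 -0.148   0.1   ]
 [ 0.4914 -0.2164  0.1   ]
 [ 0.4227 -0.1773  0.1   ]
 [ 0.4569 -0.1103  0.1   ]]
[[ 0.4641 -0.1096  0.1   ]
 [ 0.4277 -0.1797  0.1   ]
 [ 0.4989 -0.2146  0.1   ]
 [ 0.5352 -0.1492  0.1   ]]
yaw top -0.9754635109509582 0.0005634467751082791
yaw sc 2.0849958860524436
[[160 156 151 152 152 153 153 157 157 154 140 120 107  99 101  99  99 101
  101 101]
 [155 152 152 152 154 153 156 156 152 142 118 104 102 101 100 100 100 101
  101 102]
 [153 153 154 153 156 157 154 143 131 116 105 103 103 103 101 101 100  99
  101 102]
 [154 153 156 156 155 152 140 126 117 104  94  92 100 102 102 101  99  99
  101 102]
 [153 155 155 153 150 143 116  89  83  76  68  69  75  87  98 102 102 101
  101 103]
 [155 153 152 143 137 111  68  40  53  96 120 123  90  59  78 106 113 114
  107 104]
 [154 151 142 132 118  70  63 111 108 105 127 151 139  85  51 104 120 121
  116 114]
 [150 143 129 126 106  56  68 138 146 121 109 120 141  93  34  92 110 117
  122 123]
 [138 132 125 122  93  44  42 102 135 135 123  99  95  61  17  86 102 116
  122 123]
 [127 126 124 106  73  35  12  39  81  91  91  69  41  17  19  87 104 115
  122 122]
 [125 123 124 109  80  43  25  14  13   9  10  14   9  19  66  94 111 121
  122 121]
 [125 123 125 124 109  76  53  51  37  19  19  18  60  77 104 113 118 121
  122 121]
 [123 122 124 123 123 110 108  88  61  53  86  94 105 113 119 123 120 121
  122 122]
 [123 120 121 120 124 125 128 113 105 105 119 124 121 124 123 125 122 123
  123 124]
 [121 122 121 121 125 124 124 124 125 126 124 126 122 123 124 122 123 123
  124 124]]
lock sc [0.4574 0.1661 0.0955] tri (array([0.4526, 0.1704, 0.0907]), np.float64(0.0015118837623862842))
slot -0.0985331719838842 [202.4192 202.042  201.3586 201.1378 201.1714 201.2839 201.5839 201.8531]
```

Driver at about (0.476, -0.1625) with its end at z 0.179, which agrees with the expected 0.180. Lock at about (0.453, 0.169) with slot yaw about -0.16. Descending to grip.

Emit:
steer_hand([
  [1, 0.04, 0.048, 1.6, -0.05, 0, -0.05],
  [1, 0.04, 0.048, 3.2, -0.05, 0, -0.05],
  [1, 0.04, 0.048, 4.8, -0.05, 0, -0.05],
  [1, 0.04, 0.048, 6, -0.05, 0, -0.05],
  [1, 0.04, 0.048, 6.72, -0.05, 0, -0.05],
  [1, 0.04, 0.048, 6.72, -0.05, 0, -0.05],
  [1, 0.04, 0.048, 6.72, -0.05, 0, -0.05],
], squeeze=10)

```text
clock: 7.2
tool_pos: [0.4789, -0.1613, 0.1325]
eef_rot: [0.482, 0.876, 0.0, 0.001]
contact_force: [1.4, 0.4, -0.1]
opening: 1.0
finger_force: 0.0
```

```bash
python3 -c "
from h import *
to((.476,-.1625,.131),2.14)"
```

```text
d [ 0.0005 -0.0031  0.0015] rv [ 0.001   0.0014 -0.0032] tcp [ 0.4789 -0.1613  0.1325] F [ 1.4  0.4 -0.1] M [-0.03 -0.1   0.03] t 7.2 q7 0.05
```

Emit:
steer_hand([
  [0.3, 0, 0, 0, 0, 0, 0],
  [0.3, 0, 0, 0, 0, 0, 0],
  [0.3, 0, 0, 0, 0, 0, 0],
  [0.2, 0, 0, 0, 0, 0, 0],
  [0, 0, 0, 0, 0, 0, 0],
  [0, 0, 0, 0, 0, 0, 0],
  [0, 0, 0, 0, 0, 0, 0],
  [0, 0, 0, 0, 0, 0, 0],
  [0, 0, 0, 0, 0, 0, 0],
], squeeze=6)

```text
clock: 8.1
tool_pos: [0.4782, -0.1617, 0.1319]
eef_rot: [0.481, 0.877, -0.0, 0.0]
contact_force: [-1.3, -0.8, 0.7]
opening: 0.319
finger_force: 6.0
```

```bash
python3 -c "
from h import *
to((.476,-.1625,.131),2.14)"
```

```text
d [ 0.0005 -0.0023  0.0009] rv [ 0.0001  0.0009 -0.0027] tcp [ 0.4782 -0.1617  0.1319] F [-1.3 -0.8  0.7] M [-0.09  0.15  0.04] t 8.1 q7 0.05
```

Emit:
steer_hand([
  [0, 0, 0, 0, 0, 0, 0],
  [0, 0, 0, 0, 0, 0, 0],
  [0, 0, 0, -1.2, 0, 0, 0],
  [0, 0, 0, -2.8, 0, 0, 0],
  [0, 0, 0, -4.4, 0, 0, 0],
  [0, 0, 0, -5.6, 0, 0, 0],
  [0, 0, 0, -5.6, 0, 0, 0],
  [0, 0, 0, -5.6, 0, 0, 0],
], squeeze=40)

```text
clock: 8.9
tool_pos: [0.4783, -0.1617, 0.2719]
eef_rot: [0.481, 0.877, 0.0, 0.001]
contact_force: [-0.2, -0.3, -2.4]
opening: 0.313
finger_force: 40.0
```

```bash
python3 -c "
from h import *
s=r.get_state();print(s['contact_force'])
to((.4525,.1695,.25),2.98)"
```

```text
[-0.20807492 -0.2968921  -2.41113641]
d [0.2933 0.1559 0.0215] rv [ 2.000e-04  2.100e-03 -8.428e-01] tcp [ 0.4783 -0.1617  0.2719] F [-0.2 -0.3 -2.4] M [ 0.02 -0.02  0.04] t 8.9 q7 0.27
```

Emit:
steer_hand([
  [0, 1.76, 0.92, 0, 0, 0, -1.2],
  [0, 3.52, 1.88, 0, 0, 0, -2.4],
  [0, 5.28, 2.8, 0, 0, 0, -3.6],
  [0, 7.04, 3.76, 0, 0, 0, -4.8],
  [0, 8.8, 4.68, 0, 0, 0, -6],
  [0, 10.4, 5.52, 0, 0, 0, -7.2],
  [0, 11.72, 6.24, 0.4, 0, 0.02, -8.43],
  [0, 11.72, 6.24, 0.88, 0, 0.02, -8.43],
  [0, 11.72, 6.24, 0.88, 0, 0.02, -8.43],
  [0, 11.72, 6.24, 0.88, 0, 0.02, -8.43],
])

```text
clock: 9.9
tool_pos: [0.4522, 0.1675, 0.2484]
eef_rot: [0.081, 0.997, -0.001, -0.002]
contact_force: [-0.3, 0.1, -0.1]
opening: 0.316
finger_force: 40.0
```

```bash
python3 - <<'E'
from h import *
to((.4525,.1695,.25),2.98)
P=r.get_state()["tool_pos"]
im=r.snapshot('scene')[...,::-1];im2=r.snapshot('top')[...,::-1]
cv2.imwrite('pics/scene4.png',im);cv2.imwrite('pics/top4.png',im2)
t=P-[0,0,.1169]; print("tip pred",t,proj("scene",t),proj("top",t),"lock",proj("scene",(.4525,.1695,.0955)))
cv2.imwrite('pics/z4.png',np.hstack([cv2.resize(im[115:165,235:285],(500,500),interpolation=cv2.INTER_CUBIC),cv2.resize(im2[180:300,150:222],(300,500),interpolation=cv2.INTER_CUBIC)]))
E
```

```text
d [ 0.0001  0.002  -0.0016] rv [-0.0025 -0.0028 -0.0016] tcp [0.4522 0.1675 0.2484] F [-0.3  0.1 -0.1] M [ 0.02 -0.16 -0.01] t 9.9 q7 0.25
tip pred [0.45223605 0.16747402 0.13154523] [258.47124701 138.60020214] [199.36540902 253.59634354] lock [259.0491225  147.28612044]
```

View pics/z4.png

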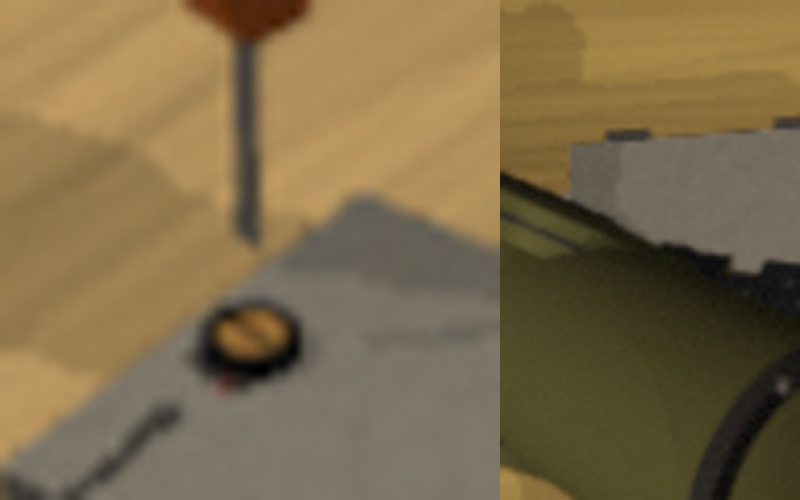

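The scene view shows the tip at px (259.35,138.75) and the brass centre at (259.85,148.05). The top view is blocked by the arm, so I'll use the tip's known pose to correct the camera's bias.

```bash
python3 - <<'E'
from h import *
np.set_printoptions(precision=4,suppress=True)
im=cv2.imread('pics/scene4.png')
b=cv2.resize(im[115:165,235:285],(500,500),interpolation=cv2.INTER_CUBIC); h=cv2.cvtColor(b,cv2.COLOR_BGR2HSV)
m=((h[...,1]>110)&(h[...,2]>60)).astype(np.uint8); m[:290]=0;m[385:]=0;m[:,:195]=0;m[:,305:]=0
c=max(cv2.findContours(m,0,2)[0],key=cv2.contourArea); e=cv2.fitEllipse(cv2.convexHull(c)); print(e)
# black collar + brass: dark pixels
d=(b.max(2)<75).astype(np.uint8); d[:285]=0;d[395:]=0;d[:,:190]=0;d[:,312:]=0
c2=max(cv2.findContours(d,0,2)[0],key=cv2.contourArea); e2=cv2.fitEllipse(cv2.convexHull(c2)); print(e2)
px=lambda u,v:np.array([235+(u+.5)/10-.5,115+(v+.5)/10-.5])
bias=px(248,242)-np.array([258.47,138.60]);print(bias)
for q in(px(*e[0]),px(253,335)): print(onz("scene",q,.0955),onz("scene",q-bias,.0955))
print(onz("scene",px(248,242),.1315))
E
```

```text
((250.76438903808594, 332.53887939453125), (50.48118591308594, 77.75740051269531), 86.66693878173828)
((248.3959197998047, 345.1639099121094), (84.18254089355469, 111.92768859863281), 81.84976196289062)
[0.88 0.15]
[0.4559 0.1685 0.0955] [0.4531 0.1673 0.0955]
[0.4574 0.168  0.0955] [0.4546 0.1667 0.0955]
[0.455  0.1687 0.1315]
```

```bash
python3 -c "
from h import *
to((.4537,.1683,.2115),2.98)"
```

```text
d [-0.0007  0.0007  0.038 ] rv [-0.0009 -0.0008 -0.0024] tcp [0.4529 0.1678 0.2495] F [-0.  -0.6 -1.9] M [ 0.01 -0.22 -0.04] t 10.0 q7 0.25
```

Emit:
steer_hand([
  [0, -0.028, 0.028, 0.6, 0, 0, 0],
  [0, -0.028, 0.028, 1.12, 0, 0, 0],
  [0, -0.028, 0.028, 1.36, 0, 0, 0],
  [0, -0.028, 0.028, 1.44, 0, 0, 0],
  [0, -0.028, 0.028, 1.5, 0, 0, 0],
  [0, -0.028, 0.028, 1.5, 0, 0, 0],
])

```text
clock: 10.6
tool_pos: [0.4536, 0.1703, 0.2125]
eef_rot: [0.08, 0.997, 0.0, 0.0]
contact_force: [0.2, 0.4, -1.6]
opening: 0.314
finger_force: 40.0
```

```bash
python3 -c "
from h import *
to((.4537,.1683,.2115),2.98)"
```

```text
d [-0.0004 -0.002   0.001 ] rv [ 0.0009 -0.0001  0.0007] tcp [0.4536 0.1703 0.2125] F [ 0.2  0.4 -1.6] M [ 0.04 -0.17  0.02] t 10.6 q7 0.18
```

Emit:
steer_hand([
  [0, 0, 0, 0.04, 0, 0, 0],
  [0, 0, 0, 0.04, 0, 0, 0],
])

```text
clock: 10.8
tool_pos: [0.4538, 0.1705, 0.2121]
eef_rot: [0.08, 0.997, 0.0, 0.0]
contact_force: [-1.8, -1.1, 5.6]
opening: 0.313
finger_force: 40.0
```

Emit:
steer_hand([
  [0, 0, 0, 0.04, 0, 0, 0],
  [0, 0, 0, 0.04, 0, 0, 0],
])

```text
clock: 11.0
tool_pos: [0.4539, 0.1706, 0.2118]
eef_rot: [0.08, 0.997, 0.0, 0.001]
contact_force: [-1.9, -1.1, 12.2]
opening: 0.319
finger_force: 40.0
```

Emit:
steer_hand([
  [0, 0, 0, 0.04, 0, 0, 0],
  [0, 0, 0, 0.04, 0, 0, 0],
])

```text
clock: 11.2
tool_pos: [0.4539, 0.1707, 0.2115]
eef_rot: [0.08, 0.997, 0.0, 0.001]
contact_force: [-3.8, -2.2, 18.4]
opening: 0.312
finger_force: 40.0
```

```bash
python3 -c "
from h import *
to((.4537,.1683,.2115),2.98)"
```

```text
d [-0.0001 -0.0024  0.    ] rv [0.0009 0.0026 0.0006] tcp [0.4539 0.1707 0.2115] F [-3.8 -2.2 18.4] M [-0.84  0.86  0.02] t 11.2 q7 0.18
```

Emit:
steer_hand([
  [0, 0, 0, -0.06, 0, 0, 0],
  [0, 0, -0.02, -0.048, 0, 0, 0],
  [0, 0, -0.04, -0.048, 0, 0, 0],
  [0, 0, -0.06, -0.048, 0, 0, 0],
  [0, 0, -0.06, -0.048, 0, 0, 0],
])

```text
clock: 11.7
tool_pos: [0.4542, 0.1705, 0.2119]
eef_rot: [0.08, 0.997, 0.002, 0.001]
contact_force: [-0.7, 0.7, 9.5]
opening: 0.311
finger_force: 40.0
```

Emit:
steer_hand([
  [0, 0, -0.02, 0, 0, 0, 0],
  [0, 0, -0.04, 0, 0, 0, 0],
  [0, 0, -0.04, 0, 0, 0, 0],
])

```text
clock: 12.0
tool_pos: [0.4542, 0.17, 0.212]
eef_rot: [0.08, 0.997, 0.003, 0.001]
contact_force: [-1.5, 1.6, 8.6]
opening: 0.317
finger_force: 40.0
```

Emit:
steer_hand([
  [0, 0, -0.02, 0, 0, 0, 0],
  [0, 0, -0.04, 0, 0, 0, 0],
  [0, 0, -0.04, 0, 0, 0, 0],
])

```text
clock: 12.3
tool_pos: [0.4542, 0.1691, 0.2119]
eef_rot: [0.08, 0.997, 0.003, 0.001]
contact_force: [-0.1, 2.9, 7.5]
opening: 0.314
finger_force: 40.0
```

The manual's scale: shifts go in units of 25 mm and turns go in units of 0.1 rad. Converting my numbers, -0.001 m is -0.04, -0.0005 m is -0.02.

Emit:
steer_hand([
  [0, 0, -0.02, 0, 0, 0, 0],
  [0, 0, -0.04, 0, 0, 0, 0],
  [0, 0, -0.04, 0, 0, 0, 0],
])

```text
clock: 12.6
tool_pos: [0.4529, 0.1658, 0.2105]
eef_rot: [0.08, 0.997, 0.001, -0.0]
contact_force: [-0.4, 0.7, -1.2]
opening: 0.315
finger_force: 40.0
```

Emit:
steer_hand([
  [0, 0, -0.02, 0, 0, 0, 0],
  [0, 0, -0.04, 0, 0, 0, 0],
  [0, 0, -0.04, 0, 0, 0, 0],
])

```text
clock: 12.9
tool_pos: [0.4528, 0.1655, 0.2105]
eef_rot: [0.08, 0.997, 0.001, -0.0]
contact_force: [0.7, 2.4, -2.4]
opening: 0.316
finger_force: 40.0
```

Emit:
steer_hand([
  [0, 0, -0.02, 0, 0, 0, 0],
  [0, 0, -0.04, 0, 0, 0, 0],
  [0, 0, -0.04, 0, 0, 0, 0],
])

```text
clock: 13.2
tool_pos: [0.4527, 0.1651, 0.2108]
eef_rot: [0.08, 0.997, 0.002, 0.0]
contact_force: [0.8, 6.0, -2.9]
opening: 0.313
finger_force: 40.0
```

The blade dropped into the slot: z fell, the vertical force vanished and the side force rose against the wall. I'll centre it and lower.

Emit:
steer_hand([
  [0, 0, 0.06, 0, 0, 0, 0],
  [0, 0, 0.06, 0.06, 0, 0, 0],
  [0, 0, 0.06, 0.12, 0, 0, 0],
  [0, 0, 0.06, 0.16, 0, 0, 0],
  [0, 0, 0.06, 0.16, 0, 0, 0],
])

```text
clock: 13.7
tool_pos: [0.4528, 0.1655, 0.2064]
eef_rot: [0.08, 0.997, 0.001, -0.0]
contact_force: [1.5, 5.3, -2.4]
opening: 0.31
finger_force: 40.0
```

```bash
python3 -c "
from h import *
to((.4537,.1683,.2065),2.98)"
```

```text
d [-0.0004  0.0029 -0.0001] rv [ 0.0014 -0.0003  0.0007] tcp [0.4528 0.1655 0.2064] F [ 1.5  5.3 -2.4] M [ 1.65 -0.43  0.01] t 13.7 q7 0.18
```

Converted, 0.0012 m is 0.048, -0.0005 m is -0.02, 0.4 rad is 4.

Emit:
steer_hand([
  [0, -0.02, 0.048, 0, 0, 0, 0],
  [0, -0.02, 0.048, -0.02, 0, 0, 0],
  [0, -0.02, 0.048, -0.02, 0, 0, 1],
  [0, -0.02, 0.048, -0.02, 0, 0, 2],
  [0, -0.02, 0.048, -0.02, 0, 0, 3],
  [0, -0.02, 0.048, -0.02, 0, 0, 4],
  [0, -0.02, 0.048, -0.02, 0, 0, 4],
])

```text
clock: 14.4
tool_pos: [0.4538, 0.167, 0.2073]
eef_rot: [0.278, 0.961, 0.001, 0.0]
contact_force: [0.3, 4.9, -1.9]
opening: 0.316
finger_force: 40.0
```

```bash
python3 -c "
from h import *
to((.4537,.1665,.2065),1.88)"
```

```text
d [-0.0002 -0.0005  0.0008] rv [ 0.0019 -0.001   0.6986] tcp [0.4538 0.167  0.2073] F [ 0.3  4.9 -1.9] M [ 1.64 -0.44  0.08] t 14.4 q7 -0.14
```

Emit:
steer_hand([
  [0, 0.024, 0.04, 0.012, 0, 0, 1],
  [0, 0.024, 0.04, 0.012, 0, 0, 2],
  [0, 0.024, 0.04, 0.012, 0, 0, 3],
  [0, 0.024, 0.04, 0.012, 0, 0, 3],
])

```text
clock: 14.8
tool_pos: [0.454, 0.1674, 0.207]
eef_rot: [0.418, 0.909, 0.0, 0.0]
contact_force: [1.6, 3.2, -0.7]
opening: 0.317
finger_force: 40.0
```

```bash
python3 -c "
from h import *
to((.4537,.1665,.2065),1.88)"
```

```text
d [-0.0005 -0.0008  0.0005] rv [1.1e-03 2.0e-04 4.0e-01] tcp [0.454  0.1674 0.207 ] F [ 1.6  3.2 -0.7] M [ 1.25 -0.65  0.  ] t 14.8 q7 -0.38
```

Emit:
steer_hand([
  [0, 0.02, 0.032, 0, 0, 0, 1],
  [0, 0.02, 0.032, 0, 0, 0, 2],
  [0, 0.02, 0.032, 0, 0, 0, 3],
  [0, 0.02, 0.032, 0, 0, 0, 4],
  [0, 0.02, 0.032, 0, 0, 0, 4],
])

```text
clock: 15.3
tool_pos: [0.4543, 0.1677, 0.2069]
eef_rot: [0.589, 0.808, 0.0, 0.0]
contact_force: [2.9, 3.2, -2.0]
opening: 0.319
finger_force: 40.0
```

```bash
python3 -c "
from h import *
to((.4537,.1665,.2065),1.88)"
```

```text
d [-0.001  -0.001   0.0004] rv [0.0006 0.0007 0.0017] tcp [0.4543 0.1677 0.2069] F [ 2.9  3.2 -2. ] M [ 0.8  -0.99  0.06] t 15.3 q7 -0.69
```

Emit:
steer_hand([
  [0, 0, 0, 0, 0, 0, 1],
  [0, 0, 0, 0, 0, 0, 1.5],
  [0, 0, 0, 0, 0, 0, 1.5],
])

```text
clock: 15.6
tool_pos: [0.4544, 0.1677, 0.2068]
eef_rot: [0.647, 0.762, 0.0, 0.0]
contact_force: [4.0, 1.9, -0.6]
opening: 0.316
finger_force: 40.0
```

```bash
python3 -c "
from h import *
to((.4537,.1665,.2065),1.88)"
```

```text
d [-0.0011 -0.0009  0.0003] rv [ 0.0007  0.0004 -0.1467] tcp [0.4544 0.1677 0.2068] F [ 4.   1.9 -0.6] M [ 0.6  -1.24  0.08] t 15.6 q7 -0.8
```

Emit:
steer_hand([
  [0, 0, 0, 0, 0, 0, 0.8],
  [0, 0, 0, 0, 0, 0, 0.8],
])

```text
clock: 15.8
tool_pos: [0.4544, 0.1678, 0.2068]
eef_rot: [0.678, 0.736, 0.0, 0.0]
contact_force: [3.9, 1.9, -2.3]
opening: 0.314
finger_force: 40.0
```

```bash
python3 -c "
from h import *
to((.4537,.1665,.2065),1.88)"
```

```text
d [-0.0012 -0.0008  0.0003] rv [ 7.000e-04  2.000e-04 -2.271e-01] tcp [0.4544 0.1678 0.2068] F [ 3.9  1.9 -2.3] M [ 0.54 -1.35  0.05] t 15.8 q7 -0.86
```

Emit:
steer_hand([
  [0, 0, 0, 0, 0, 0, 0.8],
  [0, 0, 0, 0, 0, 0, 0.8],
])

```text
clock: 16.0
tool_pos: [0.4544, 0.1678, 0.2068]
eef_rot: [0.706, 0.708, 0.0, 0.0]
contact_force: [4.1, 1.6, -0.9]
opening: 0.312
finger_force: 40.0
```

```bash
python3 -c "
from h import *
to((.4537,.1665,.2065),1.88)"
```

```text
d [-0.0013 -0.0007  0.0003] rv [ 8.000e-04  2.000e-04 -3.068e-01] tcp [0.4544 0.1678 0.2068] F [ 4.1  1.6 -0.9] M [ 0.32 -1.64  0.09] t 16.0 q7 -0.92
```

Emit:
steer_hand([
  [0, 0, 0, 0, 0, 0, 1],
  [0, 0, 0, 0, 0, 0, 1],
])

```text
clock: 16.2
tool_pos: [0.4545, 0.1678, 0.2068]
eef_rot: [0.741, 0.672, 0.0, 0.0]
contact_force: [5.0, 0.7, -1.2]
opening: 0.314
finger_force: 40.0
```

```bash
python3 -c "
from h import *
to((.4537,.1665,.2065),1.88)
im=r.snapshot('scene')[...,::-1];cv2.imwrite('pics/scene5.png',im);im2=r.snapshot('top')[...,::-1]
cv2.imwrite('pics/z5.png',np.hstack([cv2.resize(im[100:165,235:300],(500,500),interpolation=cv2.INTER_CUBIC),cv2.resize(im2[180:300,150:222],(300,500),interpolation=cv2.INTER_CUBIC)]))"
```

```text
d [-0.0014 -0.0007  0.0003] rv [ 1.100e-03  1.000e-04 -4.071e-01] tcp [0.4545 0.1678 0.2068] F [ 5.   0.7 -1.2] M [ 0.28 -1.72  0.13] t 16.2 q7 -1.0
```

View pics/z5.png

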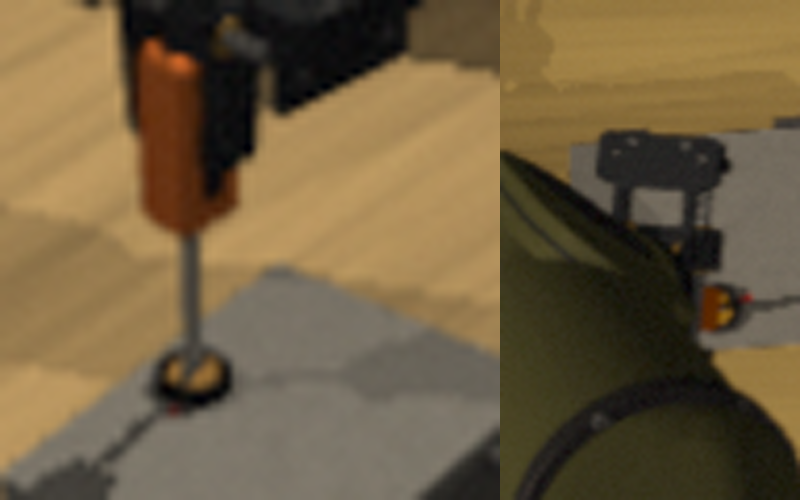

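The screw's slot now points close to the red marks, with the red visible at (172,408) in the scene crop and (747,298) in the top crop. I'll turn on until the torque rises clearly.

Emit:
steer_hand([
  [0, 0, 0, 0, 0, 0, 1],
  [0, 0, 0, 0, 0, 0, 1],
])

```text
clock: 16.5
tool_pos: [0.4547, 0.1679, 0.2068]
eef_rot: [0.773, 0.634, 0.001, 0.0]
contact_force: [4.6, 1.2, -1.8]
opening: 0.311
finger_force: 40.0
```

```bash
python3 -c "
from h import *
to((.4537,.1665,.2065),1.88)"
```

```text
d [-0.0015 -0.0007  0.0003] rv [ 1.400e-03 -1.000e-04 -5.068e-01] tcp [0.4547 0.1679 0.2068] F [ 4.6  1.2 -1.8] M [ 0.21 -1.73  0.25] t 16.5 q7 -1.07
```

Emit:
steer_hand([
  [0, 0, 0, 0, 0, 0, 1],
  [0, 0, 0, 0, 0, 0, 1],
])

```text
clock: 16.7
tool_pos: [0.4547, 0.168, 0.2068]
eef_rot: [0.804, 0.595, 0.001, 0.0]
contact_force: [5.3, 1.4, -2.7]
opening: 0.309
finger_force: 40.0
```

```bash
python3 -c "
from h import *
to((.4537,.1665,.2065),1.88)
b=r.snapshot('top')[...,::-1];cv2.imwrite('pics/top6.png',b);print(b[246:262,193:212,2])"
```

```text
d [-0.0018 -0.0005  0.0003] rv [ 1.500e-03 -4.000e-04 -6.064e-01] tcp [0.4547 0.168  0.2068] F [ 5.3  1.4 -2.7] M [ 0.38 -1.76  0.28] t 16.7 q7 -1.14
[[ 18   7  13  17  24  33  32  26  24  21  28  70 103 114 115 116 116 117
  117]
 [ 18  10  14  22  38  57  57  41  32  24  28  76 105 113 114 114 116 118
  116]
 [ 21  16  12  16  34  46  47  50  45  33  30  52  70  91 105 109 113 119
  117]
 [ 26  18  13  17  37  48  46  51  48  44  43  41  43  60  72  77  99 115
  115]
 [ 24  15   9  17  39  56  64  74  75  71  75  67  36  44  64  78 109 122
  117]
 [ 24  18   6  17  36  54  70  89  88  92 103  93  45  38  59  84 115 124
  111]
 [ 22  15  14  21  37  59  79  93  94  94  94  76  39  22  46  70  84  81
   75]
 [ 27  23  20  27  44  64  87  94  94  88  71  53  44  22  31  55  66  69
   68]
 [ 23  22  23  24  48  70  93  95  96 100 102  99  86  44  32  54  66  75
   82]
 [ 31  28  25  32  52  78  93  94 100 123 142 138 108  49  44  58  69  93
  110]
 [ 38  32  30  30  53  81  94  95 106 130 140 119  72  34  48  65  81 102
  116]
 [ 41  40  33  40  63  87  94  97 107 122 117  80  42  41  58  80  99 114
  117]
 [ 42  41  38  46  73  92  95  94  84  71  59  47  46  59  79  98 114 115
  117]
 [ 42  34  40  56  82 100  99  96  80  63  65  73  82  87  99 113 116 116
  115]
 [ 36  33  44  72 101 110 109 106  98  96 100 104 112 113 113 116 118 117
  116]
 [ 22  32  55  79 109 115 117 116 113 114 112 114 116 117 116 116 116 115
  113]]
```

Torque rose from about 0.07 to 0.28 N m, so the screw is at its stop. I'll ease back.

Emit:
steer_hand([
  [0, 0, 0, 0, 0, 0, -1],
  [0, 0, 0, 0, 0, 0, -1],
])

```text
clock: 16.95
tool_pos: [0.4545, 0.1683, 0.2069]
eef_rot: [0.773, 0.635, 0.001, -0.0]
contact_force: [5.2, 1.7, -1.2]
opening: 0.313
finger_force: 40.0
```

```bash
python3 -c "
from h import *
to((.4537,.1665,.2065),1.88)"
```

```text
d [-0.0019 -0.0004  0.0003] rv [ 0.0011 -0.001  -0.5047] tcp [0.4545 0.1683 0.2069] F [ 5.2  1.7 -1.2] M [ 0.41 -1.79  0.22] t 16.95 q7 -1.07
```

Emit:
steer_hand([
  [0, 0, 0, 0, 0, 0, -0.8],
  [0, 0, 0, 0, 0, 0, -0.8],
])

```text
clock: 17.15
tool_pos: [0.4544, 0.1684, 0.2068]
eef_rot: [0.748, 0.664, 0.001, -0.0]
contact_force: [5.8, 1.9, -0.9]
opening: 0.313
finger_force: 40.0
```

```bash
python3 -c "
from h import *
to((.4537,.1665,.2065),1.88)"
```

```text
d [-0.0019 -0.0004  0.0003] rv [ 0.0008 -0.0012 -0.4278] tcp [0.4544 0.1684 0.2068] F [ 5.8  1.9 -0.9] M [ 0.43 -1.73  0.14] t 17.15 q7 -1.01
```

Emit:
steer_hand([
  [0, 0, 0, 0, 0, 0, -0.8],
  [0, 0, 0, 0, 0, 0, -0.8],
])

```text
clock: 17.35
tool_pos: [0.4542, 0.1685, 0.2068]
eef_rot: [0.721, 0.693, 0.001, -0.0]
contact_force: [4.3, 2.5, -1.5]
opening: 0.313
finger_force: 40.0
```

```bash
python3 -c "
from h import *
to((.4537,.1665,.2065),1.88)"
```

```text
d [-0.002  -0.0004  0.0003] rv [ 0.0006 -0.0013 -0.3495] tcp [0.4542 0.1685 0.2068] F [ 4.3  2.5 -1.5] M [ 0.55 -1.7   0.08] t 17.35 q7 -0.95
```

Emit:
steer_hand([
  [0, 0.024, 0.048, 0, 0, 0, -0.8],
  [0, 0.024, 0.048, 0, 0, 0, -0.8],
])

```text
clock: 17.55
tool_pos: [0.4545, 0.1684, 0.2065]
eef_rot: [0.693, 0.721, -0.001, -0.001]
contact_force: [3.1, 1.0, -1.3]
opening: 0.311
finger_force: 40.0
```

```bash
python3 -c "
from h import *
to((.4537,.1665,.2065),1.88)"
```

```text
d [-0.0019 -0.0009  0.    ] rv [-1.500e-03 -2.000e-04 -2.709e-01] tcp [0.4545 0.1684 0.2065] F [ 3.1  1.  -1.3] M [ 0.39 -1.21 -0.02] t 17.55 q7 -0.89
```

Emit:
steer_hand([
  [0, 0, 0.02, 0, 0, 0, -0.8],
  [0, 0, 0.02, 0, 0, 0, -0.8],
])

```text
clock: 17.75
tool_pos: [0.4544, 0.1681, 0.2064]
eef_rot: [0.664, 0.747, -0.001, -0.001]
contact_force: [1.6, -0.1, -1.0]
opening: 0.315
finger_force: 40.0
```

```bash
python3 -c "
from h import *
to((.4537,.1665,.2065),1.88)"
```

```text
d [-0.0015 -0.0009 -0.0001] rv [-0.0027  0.0003 -0.1918] tcp [0.4544 0.1681 0.2064] F [ 1.6 -0.1 -1. ] M [ 0.19 -0.79  0.05] t 17.75 q7 -0.83
```

Emit:
steer_hand([
  [0, 0, 0, 0, 0, 0, -0.2],
  [0, 0, 0, -0.04, 0, 0, -0.2],
  [0, 0, 0, -0.12, 0, 0, -0.2],
  [0, 0, 0, -0.2, 0, 0, -0.2],
])

```text
clock: 18.15
tool_pos: [0.4545, 0.1683, 0.2116]
eef_rot: [0.656, 0.754, -0.001, -0.001]
contact_force: [0.5, -0.4, -1.4]
opening: 0.315
finger_force: 40.0
```

Emit:
steer_hand([
  [0, 0, 0, -0.12, 0, 0, 0],
  [0, 0, 0, -0.24, 0, 0, 0],
  [0, 0, 0, -0.8, 0, 0, 0],
  [0, 0, 0, -2, 0, 0, 0],
  [0, 0, 0, -2, 0, 0, 0],
])

```text
clock: 18.65
tool_pos: [0.4568, 0.1701, 0.2646]
eef_rot: [0.656, 0.755, 0.003, 0.001]
contact_force: [0.5, 0.5, -2.4]
opening: 0.316
finger_force: 40.0
```

```bash
python3 - <<'E'
from h import *
to((.4782,-.1617,.275),2.136)
im=r.snapshot('scene')[...,::-1];cv2.imwrite('pics/scene7.png',im);im2=r.snapshot('top')[...,::-1];cv2.imwrite('pics/top7.png',im2)
cv2.imwrite('pics/z7.png',np.hstack([cv2.resize(im[90:170,220:300],(480,480),interpolation=cv2.INTER_CUBIC),cv2.resize(im2[236:266,190:210],(320,480),interpolation=cv2.INTER_CUBIC)]))
E
```

```text
d [-0.3315 -0.0249 -0.0114] rv [ 0.0056 -0.0015 -0.4258] tcp [0.4568 0.1701 0.2646] F [ 0.5  0.5 -2.4] M [ 0.04 -0.15 -0.03] t 18.65 q7 -0.74
```

View pics/z7.png

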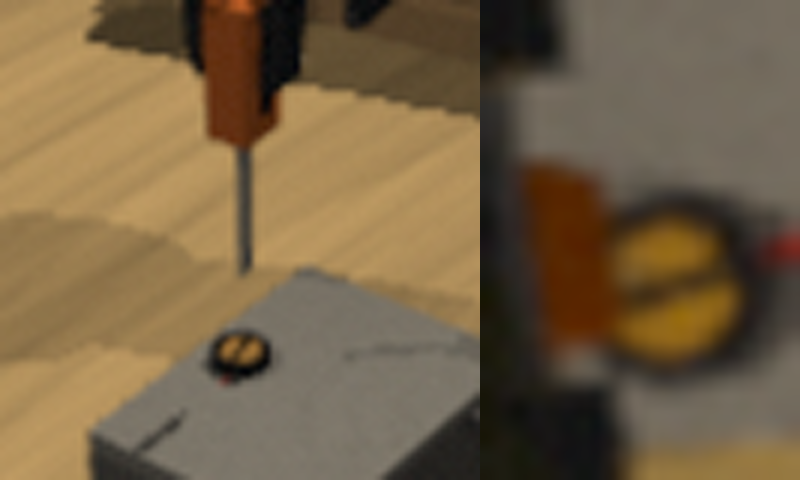

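The slot, from (630,300) to (735,265), points at the red mark at (785,248). The screw is locked, the lid is shut and the driver hangs straight. Returning to the block.

Emit:
steer_hand([
  [0, 0, 0, -0.48, 0, 0, 0],
  [0, -1.8, -0.16, -0.48, 0.05, -0.01, -0.6],
  [0, -3.6, -0.28, -0.48, 0.05, -0.01, -1.2],
  [0, -5.4, -0.4, -0.48, 0.05, -0.01, -1.8],
  [0, -7.2, -0.56, -0.48, 0.05, -0.01, -2.4],
  [0, -9, -0.68, -0.48, 0.05, -0.01, -3],
  [0, -10.8, -0.8, -0.48, 0.05, -0.01, -3.6],
  [0, -12.4, -0.92, -0.48, 0.05, -0.01, -4.26],
  [0, -13.26, -1, -0.48, 0.05, -0.01, -4.26],
  [0, -13.26, -1, -0.48, 0.05, -0.01, -4.26],
])

```text
clock: 19.75
tool_pos: [0.4753, -0.1674, 0.2716]
eef_rot: [0.485, 0.875, -0.003, -0.003]
contact_force: [-0.3, 0.9, -1.2]
opening: 0.31
finger_force: 40.0
```

Emit:
steer_hand([
  [0, 0, 0, 0, 0, 0, 0],
  [0, 0, 0, 0, 0, 0, 0],
])

```text
clock: 19.95
tool_pos: [0.4766, -0.1612, 0.2731]
eef_rot: [0.481, 0.877, -0.002, -0.002]
contact_force: [0.5, 0.5, -1.3]
opening: 0.317
finger_force: 40.0
```

```bash
python3 - <<'E'
from h import *
to((.4782,-.1617,.2),2.136)
E
```

```text
d [-0.0014  0.0015  0.0731] rv [-0.0052 -0.0021  0.0031] tcp [ 0.4766 -0.1612  0.2731] F [ 0.5  0.5 -1.3] M [ 0.01 -0.16  0.02] t 19.95 q7 0.29
```

Emit:
steer_hand([
  [0, -0.048, 0.048, 0.8, -0.05, -0.02, 0.03],
  [0, -0.048, 0.048, 1.6, -0.05, -0.02, 0.03],
  [0, -0.048, 0.048, 2, -0.05, -0.02, 0.03],
  [0, -0.048, 0.048, 2.28, -0.05, -0.02, 0.03],
  [0, -0.048, 0.048, 2.48, -0.05, -0.02, 0.03],
  [0, -0.048, 0.048, 2.64, -0.05, -0.02, 0.03],
])

```text
clock: 20.55
tool_pos: [0.4786, -0.1631, 0.2076]
eef_rot: [0.483, 0.876, -0.0, 0.001]
contact_force: [-0.1, 0.2, -1.0]
opening: 0.314
finger_force: 40.0
```

```bash
python3 - <<'E'
from h import *
to((.4782,-.1617,.1325),2.136)
E
```

```text
d [0.0015 0.0003 0.0751] rv [ 0.0007  0.0017 -0.0019] tcp [ 0.4786 -0.1631  0.2076] F [-0.1  0.2 -1. ] M [-0.   -0.09  0.  ] t 20.55 q7 0.2
```

Tip is below the hole's mouth with no contact. Lowering on home.

Emit:
steer_hand([
  [0, 0.048, 0.012, 0.6, 0, 0, 0],
  [0, 0.048, 0.012, 1.2, 0, 0, 0],
  [0, 0.048, 0.012, 1.8, 0, 0, 0],
  [0, 0.048, 0.012, 2.4, 0, 0, 0],
  [0, 0.048, 0.012, 2.72, 0, 0, 0],
  [0, 0.048, 0.012, 2.88, 0, 0, 0],
  [0, 0.048, 0.012, 2.98, 0, 0, 0],
  [0, 0.048, 0.012, 3.02, 0, 0, 0],
])

```text
clock: 21.35
tool_pos: [0.4782, -0.1624, 0.1323]
eef_rot: [0.483, 0.876, -0.0, 0.001]
contact_force: [-0.6, 1.2, -1.2]
opening: 0.317
finger_force: 40.0
```

```bash
python3 - <<'E'
from h import *
to((.4782,-.1617,.1319),2.136)
E
```

```text
d [0.0006 0.0003 0.0004] rv [ 0.0006  0.0018 -0.0026] tcp [ 0.4782 -0.1624  0.1323] F [-0.6  1.2 -1.2] M [-0.   -0.11 -0.01] t 21.35 q7 0.07
```

Emit:
steer_hand([
  [0, 0, 0, 0.02, 0, 0, 0],
  [0, 0, 0, 0.04, 0, 0, 0],
  [0, 0, 0, 0.04, 0, 0, 0],
])

```text
clock: 21.65
tool_pos: [0.4782, -0.1624, 0.1319]
eef_rot: [0.483, 0.876, -0.0, 0.001]
contact_force: [-1.2, 0.5, 4.5]
opening: 0.315
finger_force: 40.0
```

Emit:
steer_hand([
  [0, 0, 0, 0, 0, 0, 0],
  [0.35, 0, 0, 0, 0, 0, 0],
  [0.4, 0, 0, 0, 0, 0, 0],
  [0.6, 0, 0, 0, 0, 0, 0],
  [1, 0, 0, 0, 0, 0, 0],
  [1, 0, 0, 0, 0, 0, 0],
  [1, 0, 0, 0, 0, 0, 0],
  [1, 0, 0, 0, 0, 0, 0],
], squeeze=5)

```text
clock: 22.45
tool_pos: [0.4779, -0.1623, 0.131]
eef_rot: [0.483, 0.876, -0.0, 0.001]
contact_force: [-0.1, 0.3, 0.5]
opening: 0.83
finger_force: 0.0
```

Emit:
steer_hand([
  [1, 0, 0, -0.8, 0, 0, 0],
  [1, 0, 0, -2.4, 0, 0, 0],
  [1, 0, 0, -4.4, 0, 0, 0],
  [1, 0, 0, -6.4, 0, 0, 0],
  [1, 0, 2, -6.4, 0, 0, 0],
  [1, -2, 0, -6.4, 0, 0, 0],
  [1, -4, 0, -6.4, 0, 0, 0],
  [1, -6, 0, -6.4, 0, 0, 0],
  [1, -6, 0, -6.4, 0, 0, 0],
  [1, -6, 0, -6.4, 0, 0, 0],
])

```text
clock: 23.45
tool_pos: [0.5579, -0.292, 0.2901]
eef_rot: [0.485, 0.874, -0.001, 0.001]
contact_force: [0.3, -0.1, 0.5]
opening: 0.998
finger_force: 0.0
```

```bash
python3 - <<'E'
from h import *
a=r.snapshot('scene')[...,::-1];b=r.snapshot('top')[...,::-1];cv2.imwrite('pics/scene8.png',a);cv2.imwrite('pics/top8.png',b)
c=lambda im,x,y,w,h:cv2.resize(im[y:y+h,x:x+w],(400,300),interpolation=cv2.INTER_CUBIC)
cv2.imwrite("pics/z8.png",np.vstack([np.hstack([a if 0 else cv2.resize(a,(400,300)),c(a,155,170,80,60)]),np.hstack([cv2.resize(b,(400,300)),c(b,285,210,80,60)])]))
E
```

```text
(no output)
```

View pics/z8.png

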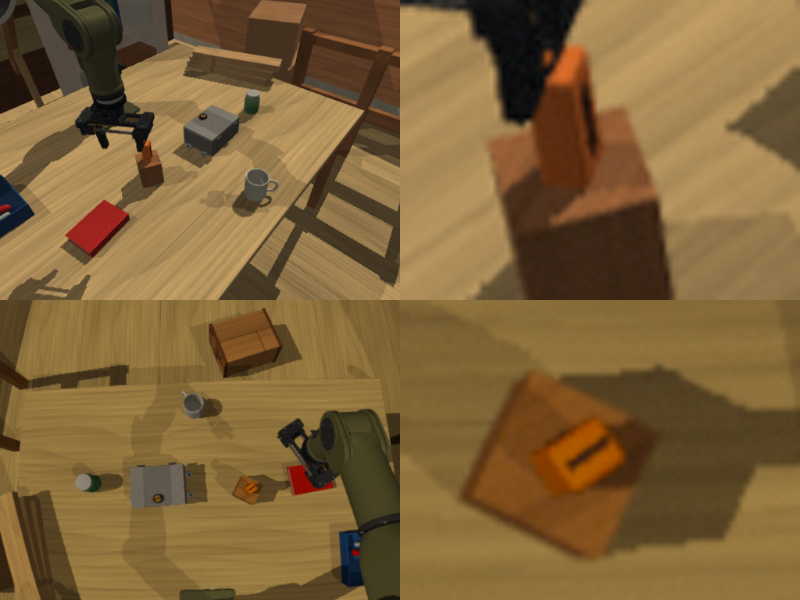

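The driver stands upright and fully home in its block, with its bar at (593,450) in the crop as before. The lid is shut, and the mug, jar and book have not moved.

```bash
python3 -c "
from plant import r
print(r.finish_job())"
```

```text
the job is handed in; nothing more can be done
None
```

The job is handed in at about 23.5 s: lid closed without slamming, lock screw turned clockwise to its stop, screwdriver upright and fully home in its block, mug, jar and book untouched; one finger briefly pressed the shut lid with about 50 N, and the verdict was not shown.

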